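Hold the cast test block in the light gauge

TASK

Take the clear test block out of the lilac foam rack by sliding it up out of its slot, gripping it only by its two white frosted side faces: the fingers must never touch the see-through polished part. Bring it to the light gauge and finish while still holding it there, upright, still and clear of the gauge, about midway between lamp and receiver, with the beam passing squarely through the middle of its polished faces. Leave the green and orange samples in their slots, and the jar and brush where they are.

Things in the scene. Friction and masses are not known exactly. Their poses are not given: they have to be found in the camera images.
- cell: clear cast test block, 12 (x) x 40 (y) x 80 mm (z, up), about 50 g; origin at the centre of its underside. Its outer 6 mm at each y end are white and frosted: grip the faces y = +-20 mm (12 mm wide). Symmetric, either way round will do. Starts upright in one of the rack's slots, underside 10 mm above the bench, lowest 25 mm in the slot, 55 mm standing out.
- window: the see-through, pale blue middle of the test block, 12 x 28 (y) x 80 mm, part of it and moving with it; its origin and axes are those of the block. Its big polished faces look to the block's +x and -x. The fingers must not touch it.
- cell_center (a point): the middle of the test block, 40 mm above its underside; axes as the block's
- rack: lilac foam rack, fixed to the bench, 180 (x) x 100 (y) x 35 mm high; origin at the centre of its underside. Three slots in its top at x = -55, 0, +55 mm, y = 0, each 14 (x) x 44 (y) mm, 25 mm deep (1 mm play each side of a plate in x, 2 mm in y). The plates in it are turned as the rack is.
- gauge: light gauge, fixed: aluminium base 70 (x) x 290 (y) x 12 mm high, origin under its centre; black lamp head at its +y end, grey receiver at -y, each 56 mm wide, 82 to 138 mm above the bench. The yellow beam (10 mm thick, not solid) runs along y between them; free gap between the 38 mm lens barrels 130 mm, open above and to both x sides.
- light_path (a point): the middle of the beam, midway between lamp and receiver, 110 mm above the bench, straight above the gauge's origin; axes as the gauge's (y along the beam)
- sample_green: opaque green sample plate, 12 x 40 x 58 mm tall, in another slot of the rack, its top 68 mm above the bench; origin at the centre of its underside. Leave alone.
- sample_orange: opaque orange sample plate, same size as the green one, in the remaining slot. Leave alone.
- jar: small closed jar, 56 mm across, 75 mm tall, standing on the bench at the far side; origin at the centre of its underside. Leave alone.
- brush: brush, 160 mm long along its x, lying on the bench at the far side. Leave alone.
Not all that is in view belongs to the job. What is meant by the cell is not purple or yellow, and is the larger of those in its own colour.

How it is judged:
On the way:
1. the test block is drawn up out of its slot, held in the fingers (z of cell in the frame of rack above 0.037 m and contact force between the fingers and cell above 1 N), for 0.1 s.
At the end, for the whole second after the job is handed in: Block still gripped, at rest; its middle within 8 mm sideways, 14 mm vertically of the beam, 30 mm of midway along it; polished faces square to the beam within 0.2 rad, upright within 0.15 rad, touching neither gauge nor rack. Other samples moved under 12 mm, jar and brush under 20 mm (x of cell_center in the frame of light_path between -0.008 and 0.008 m and y of cell_center in the frame of light_path between -0.03 and 0.03 m and z of cell_center in the frame of light_path between -0.014 and 0.014 m and angle between the x axis of cell and the y axis of gauge, either way round below 0.2 rad and angle between cell's own z axis and vertical below 0.15 rad and contact force between the fingers and cell above 1 N and contact force between cell and gauge below 0.1 N and contact force between cell and rack below 0.1 N and linear speed of cell below 0.02 m/s and angular speed of cell below 0.2 rad/s and distance of each of sample_green, sample_orange from where it was at the start of the episode below 0.012 m and distance of each of jar, brush from where it was at the start of the episode below 0.02 m); the arm keeps its last pose, push and grip.
It fails at once if a finger touches the polished, see-through part of the block (contact force between the fingers and window above 0.3 N).
It fails at once if another sample, the jar or the brush is disturbed (distance of any of sample_green, sample_orange from where it was at the start of the episode above 0.012 m or distance of any of jar, brush from where it was at the start of the episode above 0.02 m).
It also fails if it takes over 38 s, if anything falls off the work surface, if the arm or the gripper's body presses on something with over 40 N, if the wrist force passes 120 N, or if a joint passes its speed limit or range.

ROBOT

A 7-joint arm with a two-finger parallel gripper is mounted at the origin on the work surface. World frame = base frame: x ahead of the robot, y to its left, z up, the work surface at z = 0. Lengths are in m, angles in rad, forces in N, time in s.
With the tool pointing down it reaches from about 0.425 to 0.95 m from the base axis. Payload 16.7 kg.
Tool frame: the origin (TCP) lies at the very end of the fingers, on their centre line; the grasp point (between the pads) lies 19 mm behind it; z points along the fingers, x is the direction in which the jaws open and shut, and the axes are right-handed (so a half turn about z gives the same grasp; the last joint's range is limited). The gripper opens to 94 mm and grips with 3 to 60 N. Pads are 16 mm wide; open, the fingers measure 119 mm over their backs; the gripper's body (75 mm by 177 mm) begins 78 mm behind the grasp point.
Start: joints at [-1.284, 0.426, 0.074, 1.606, -0.034, 1.111, -0.067], TCP at [0.286, 0.612, 0.205] pointing down, gripper open.
Joint ranges: [-2.85, 2.85], [-0.5, 2.14], [-1.23, 1.37], [0.21, 2.46], [-1.02, 4.16], [0.16, 2.05], [-2.73, 2.73]. Speed limits (rad/s): [1.89, 1.89, 2.39, 2.39, 3.01, 3.01, 3.01].

INTERFACE

Orientations are given as a unit quaternion [x, y, z, w].
In Python, from plant import arm, jaws, imaging, recognise, outline_of, pinpoint, status gives the robot as it stands. Calls block until the motion is done:
- arm.move_pose(position, orientation): joint-space move of the TCP to a pose.
- arm.move_straight(position, feed=0.15, rotation=None, f_stop=None): straight line of the TCP; rotation=None keeps the orientation; feed is the mean speed in m/s. With f_stop (N) it stops when the force on the tool has changed by that much, and returns True; else False.
- arm.move_j(angles): joint-space move.
- jaws.release() and jaws.clamp(f_grip=None): open the fingers fully, or close them until they stop; f_grip is the grip in N (None keeps the last).
- arm.hold(seconds).
- arm.solve_ik(position, orientation): joint angles nearest the present ones, or None.
- imaging.grab_frame(name): name is "scene" or "top" or "wrist"; returns the picture (400x640x3 uint8, red, green, blue); there is no depth.
- imaging.get_calibration(name): a dict with "fx", "fy", "cx", "cy" (pixels), "origin" and "attitude" of the camera in the world. Camera axes: x right, y up, looking along -z (the intrinsics and any distortion apply to the point x, -y, -z); pixel columns grow to the right and rows downward; lengths in m; the calibration is good to about 2 mm. The wrist camera is an equidistant fisheye: a pixel r from the principal point sees the ray r / f radians off the axis. A picture is of the moment at which its call begins: read the wrist's pose just before it. get_calibration takes no time and is no camera call; for the wrist camera it gives the pose at the moment of the call.
A pose or a line that the arm cannot do raises arm.IKError and nothing moves.
- arm.job_done(): hands the job in, once; it reports no verdict.
Trained networks look in the newest picture that a camera, given by its name, has taken for a name from the list of things; names that differ only in an ending like _2 or _b are one class to them, and where a whole thing is asked for, a point or a joint stands for the part that bears it (a point fixed in the world has none). Each returns a list of dicts, best first, with "score" (0 to 1); they miss things now and then, are a little off and sometimes report something else, mostly with a low value. They report only what shows in the picture. A call takes as long as a camera call. They do not tell look-alikes from the thing itself.
- recognise(label, camera): "box" ([left, top, right, bottom] as shares, 0 to 1, of the picture: columns of its width, rows of its height, round what is visible of it).
- outline_of(label, camera): "pixels" (400x640 bool, what is visible of it) and "box" ([left, top, right, bottom] as shares, 0 to 1, of the picture: columns of its width, rows of its height, round what is visible of it).
- pinpoint(label, camera): "location" ([column, row] as shares, 0 to 1, of the picture: columns of its width, rows of its height: a listed point, or the origin of a listed thing).
Readings, each from a call of its own:
- status.read_clock(): time.
- status.read_joint_positions(): joint angles.
- status.read_qvel(): joint speeds.
- status.read_joint_torque(): joint torques, N m.
- status.read_ee_pos(): TCP position.
- status.read_eef_rot(): TCP orientation.
- status.read_contact_force(): force on the tool from outside, world axes, zero at the start.
- status.read_wrist_torque(): the same for the moment, N m.
- status.read_width(): finger opening in m.
Only numpy, scipy, OpenCV 4.12 (cv2) and the standard library are available. Lean on these libraries where they do the work, as an engineer would, in place of code of your own. Each camera call takes 0.05 s, during which the arm holds its last target. There are 200 camera calls.

## Working session

There is one attempt and no reset: what is moved stays moved. The work goes in short steps, each a Python script; the robot and the scene stay as the last script left them, time stands still between calls to the robot, and variables do not carry over. Pictures are saved under pics/ and viewed, on a budget of 10 in all, crops included, one or two more only if the job needs it, and the job is handed in when it is done.

```bash
ls; mkdir -p pics; python3 - <<'E'
from plant import *
import cv2,numpy as np
for n in("scene","top"):
    im=imaging.grab_frame(n); cv2.imwrite(f"pics/{n}0.png",im[:,:,::-1])
    c=imaging.get_calibration(n); print(n,c)
    for l in("cell","window","rack","gauge","light_path","sample_green","sample_orange","jar"):
        print(l,[(np.round(np.array(d["location"])*[640,400],1).tolist(),round(d["score"],2)) for d in pinpoint(l,n)[:4]])
print(status.read_clock(), status.read_eef_rot())
E
```

```text
pics
scene {'fx': 473.1182633555064, 'fy': 473.1182633555064, 'cx': 321.50975541948384, 'cy': 208.51250508114128, 'origin': array([1.13027321, 0.58222078, 0.79477732]), 'attitude': array([0.14768292, 0.3568452 , 0.85549242, 0.34494054])}
cell [([353.2, 234.4], 0.86), ([369.9, 297.4], 0.83), ([396.7, 259.7], 0.66), ([462.5, 295.1], 0.65)]
window [([373.9, 295.6], 0.74), ([355.4, 231.7], 0.58), ([460.1, 295.3], 0.44)]
rack [([419.4, 256.1], 0.69)]
gauge [([259.5, 172.8], 0.76)]
light_path [([255.0, 134.5], 0.79)]
sample_green [([442.8, 245.7], 0.49)]
sample_orange [([422.3, 252.3], 0.71)]
jar [([242.3, 233.2], 0.91)]
top {'fx': 448.7482923279772, 'fy': 448.7482923279772, 'cx': 330.3071904742085, 'cy': 197.8980187748772, 'origin': array([0.50500795, 0.05778478, 1.15518945]), 'attitude': array([-0.04835977,  0.04365116,  0.71124377, -0.69992014])}
cell [([263.5, 235.6], 0.66), ([204.6, 245.1], 0.63), ([308.3, 233.3], 0.44)]
window [([311.5, 233.0], 0.65), ([256.0, 197.5], 0.59), ([264.4, 234.2], 0.57), ([207.5, 243.8], 0.42)]
rack [([254.3, 252.2], 0.71)]
gauge [([436.9, 221.6], 0.94)]
light_path []
sample_green [([248.4, 273.7], 0.53)]
sample_orange [([256.1, 253.8], 0.62), ([265.5, 233.4], 0.38)]
jar [([371.6, 156.2], 0.56)]
0.9 [ 8.43539104e-01  5.37067760e-01 -3.68718091e-05 -1.13350703e-05]
```

View pics/scene0.png

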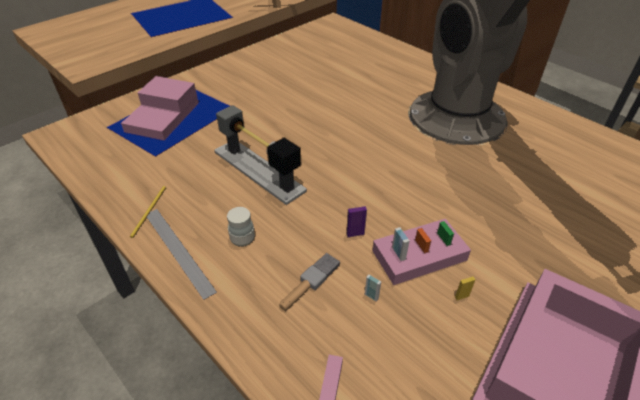

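View pics/top0.png

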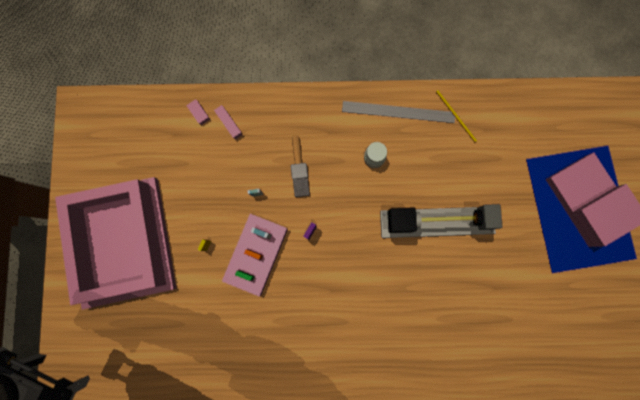

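The picture shows two pale-blue clear blocks. The tall one is in the rack, at scene (400,243) / top (261,232). The small one is loose on the bench, at scene (373,288) / top (254,192). There is also a purple block at scene (356,222) and a yellow one at (465,289). By the description, I choose the rack one. I'll measure the rack and gauge from their outlines and check with a close crop.

```bash
cat > h.py <<'E'
from plant import *
import cv2,numpy as np
from scipy.spatial.transform import Rotation as R
def rays(c,px,fish=False):
    px=np.atleast_2d(px).astype(float)
    u=(px[:,0]-c["cx"])/c["fx"]; v=(px[:,1]-c["cy"])/c["fy"]
    if fish:
        r=np.hypot(u,v)+1e-12; d=np.c_[np.sin(r)*u/r,-np.sin(r)*v/r,-np.cos(r)]
    else: d=np.c_[u,-v,-np.ones_like(u)]
    return R.from_quat(c["attitude"]).apply(d)
def toplane(c,px,z,fish=False):
    d=rays(c,px,fish); o=np.array(c["origin"]); return o+d*((z-o[2])/d[:,2])[:,None]
def project(c,P,fish=False):
    q=R.from_quat(c["attitude"]).inv().apply(np.atleast_2d(P)-c["origin"]); x,y,z=q[:,0],-q[:,1],-q[:,2]
    if fish:
        r=np.hypot(x,y)+1e-12; s=np.arctan2(r,z)/r
    else: s=1/z
    return np.c_[c["cx"]+c["fx"]*x*s,c["cy"]+c["fy"]*y*s]
def down(yaw): return (R.from_euler("z",yaw)*R.from_quat([1,0,0,0])).as_quat()  # tool x at yaw
E
python3 - <<'E'
from h import *
im=imaging.grab_frame("top"); c=imaging.get_calibration("top")
for l,z in(("rack",.035),("gauge",.012)):
    o=outline_of(l,"top")[0]; m=o["pixels"].astype(np.uint8)
    k=cv2.findContours(m,0,cv2.CHAIN_APPROX_NONE)[0]; k=max(k,key=cv2.contourArea)[:,0]
    P=toplane(c,k,z)[:,:2]
    (ce,wh,a)=cv2.minAreaRect((P*1000).astype(np.float32)); print(l,o["score"],ce,wh,a)
for l,z in(("cell",.09),("sample_green",.068),("sample_orange",.068),("jar",.075)):
    for o in outline_of(l,"top")[:4]:
        ys,xs=np.nonzero(o["pixels"]); p=[xs.mean(),ys.mean()]
        print(l,round(o["score"],2),np.round(p,1),len(xs),toplane(c,p,z)[0].round(4))
s=imaging.grab_frame("scene"); cs=imaging.get_calibration("scene")
for l in("rack","gauge"): pass
a=cv2.resize(s[190:320,330:490],None,fx=4,fy=4,interpolation=2)
cv2.imwrite("pics/crop.png",a[:,:,::-1])
E
```

```text
rack 0.92 (514.394775390625, 253.58070373535156) (104.40018463134766, 180.8497772216797) 67.06065368652344
gauge 0.64 (593.1697387695312, -216.70684814453125) (75.84733581542969, 308.5069580078125) 1.130469560623169
cell 0.6 [260.7 232.6] 116 [0.5643 0.2302 0.09  ]
cell 0.6 [310.1 230.4] 119 [0.5676 0.1131 0.09  ]
cell 0.47 [203.8 244.7] 127 [0.5378 0.365  0.09  ]
sample_green 0.62 [244.9 274.8] 113 [0.4651 0.2712 0.068 ]
sample_orange 0.69 [253.5 253.6] 97 [0.5154 0.251  0.068 ]
sample_orange 0.32 [375.4 154.4] 460 [ 0.754  -0.0491  0.068 ]
jar 0.69 [260.4 232.3] 74 [0.5658 0.2335 0.075 ]
jar 0.62 [375.4 154.4] 475 [ 0.7526 -0.0486  0.075 ]
```

View pics/crop.png

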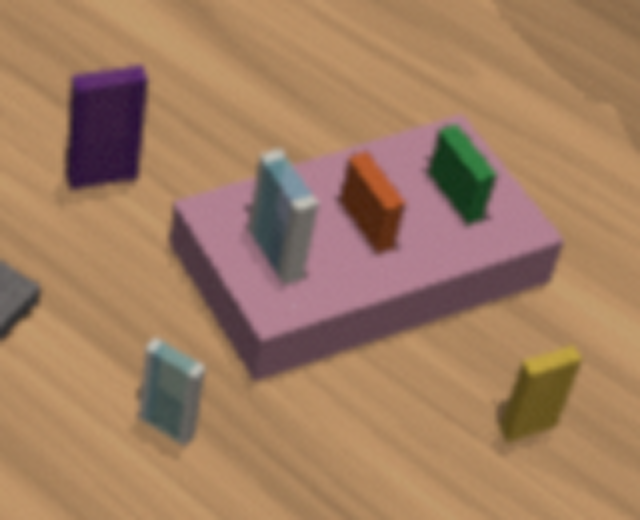

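Crop confirms it: at about (283,215) in the crop the block in the rack is the larger clear one, with white ends. Orange and green stand next to it, and the small clear look-alike is on the bench at (172,390). Next I'll move above it and look with the wrist camera.

```bash
python3 - <<'E'
from h import *
yaw=np.deg2rad(67.0)
arm.move_pose([.565,.232,.20],down(yaw))
c=imaging.get_calibration("wrist"); im=imaging.grab_frame("wrist")
cv2.imwrite("pics/w1.png",im[:,:,::-1]); print(c,status.read_ee_pos(),status.read_joint_positions(),status.read_clock())
np.save("w1.npy",im)
for l in("cell","rack"):
    for o in outline_of(l,"wrist")[:3]:
        ys,xs=np.nonzero(o["pixels"]); print(l,o["score"],xs.mean(),ys.mean(),len(xs),np.array(o["box"])*[640,400,640,400])
# predicted rack top corners and cell top
ax=np.array([np.cos(yaw-np.pi/2),np.sin(yaw-np.pi/2)]);ay=np.array([-ax[1],ax[0]])
def pts(o,hx,hy,z): return np.array([[*(np.array(o)+sx*hx*ax+sy*hy*ay),z] for sx,sy in((1,1),(1,-1),(-1,-1),(-1,1))])
print(project(c,pts([.5144,.2536],.09,.05,.035),True).round(1)); print(project(c,pts([.565,.232],.006,.02,.09),True).round(1))
E
```

```text
{'fx': 309.70691628693146, 'fy': 309.70691628693146, 'cx': 322.3506144677465, 'cy': 200.17466890300585, 'origin': array([0.49518594, 0.26229802, 0.37954404]), 'attitude': array([-0.10842529, -0.07235644,  0.54816303,  0.82615119])} [0.56455455 0.23339269 0.19991002] [-0.69961275  0.33196959  0.25512331  1.77223036 -0.09539243  1.04945382
  0.7609696 ] 3.075
cell 0.95 323.4894736842105 192.04315789473685 950 [303.872 179.    345.088 205.12 ]
cell 0.93 431.49825783972125 116.79965156794425 574 [417.6  101.4  443.52 133.08]
cell 0.85 233.07213114754097 219.70491803278688 610 [218.816 202.4   247.808 243.   ]
rack 0.93 322.5417427385892 133.07153526970956 12050 [273.92   56.12  367.424 215.72 ]
[[364.  215.8]
 [279.  215.6]
 [276.5  59. ]
 [367.2  59.1]]
[[341.9 204.8]
 [300.8 204.7]
 [300.6 192.7]
 [342.1 192.8]]
```

View pics/w1.png

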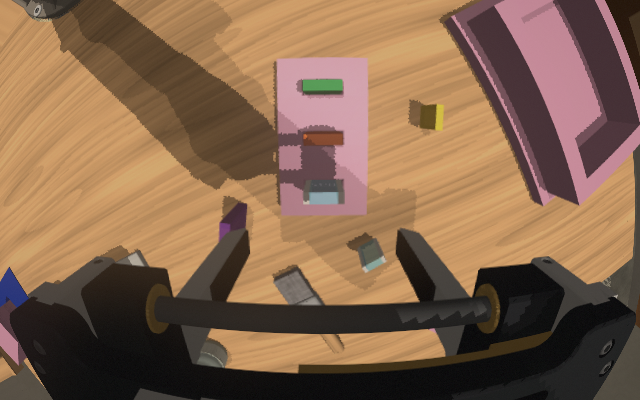

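The wrist view shows the rack at (276–367, 57–215), with the clear block at (324,192), where I predicted it to within about 3 px. I'll measure the block's top edges at subpixel level before descending.

```bash
python3 - <<'E'
from h import *
im=np.load("w1.npy"); g=im.astype(int)
for r in (195,199,202): print(r,[tuple(g[r,x]) for x in (299,300,301,302,303,304,305,306,308,310,336,338,340,341,342,343,344,345,346,347)])
print([tuple(g[y,324]) for y in range(186,210)])
a=cv2.resize(im[170:220,270:375],None,fx=7,fy=7,interpolation=cv2.INTER_NEAREST)
cv2.imwrite("pics/w1c.png",a[:,:,::-1])
E
```

```text
195 [(np.int64(177), np.int64(126), np.int64(136)), (np.int64(177), np.int64(127), np.int64(136)), (np.int64(176), np.int64(126), np.int64(136)), (np.int64(162), np.int64(121), np.int64(126)), (np.int64(126), np.int64(104), np.int64(101)), (np.int64(107), np.int64(98), np.int64(90)), (np.int64(107), np.int64(99), np.int64(90)), (np.int64(106), np.int64(97), np.int64(89)), (np.int64(107), np.int64(98), np.int64(89)), (np.int64(128), np.int64(158), np.int64(161)), (np.int64(135), np.int64(161), np.int64(167)), (np.int64(112), np.int64(118), np.int64(115)), (np.int64(108), np.int64(98), np.int64(90)), (np.int64(108), np.int64(98), np.int64(90)), (np.int64(109), np.int64(98), np.int64(90)), (np.int64(115), np.int64(101), np.int64(95)), (np.int64(138), np.int64(112), np.int64(111)), (np.int64(183), np.int64(132), np.int64(141)), (np.int64(183), np.int64(132), np.int64(142)), (np.int64(183), np.int64(132), np.int64(141))]
199 [(np.int64(177), np.int64(127), np.int64(136)), (np.int64(177), np.int64(127), np.int64(136)), (np.int64(178), np.int64(127), np.int64(136)), (np.int64(178), np.int64
[... 2108 characters left out ...]
int64(145), np.int64(167), np.int64(173)), (np.int64(144), np.int64(166), np.int64(173)), (np.int64(145), np.int64(167), np.int64(174)), (np.int64(144), np.int64(166), np.int64(173)), (np.int64(144), np.int64(166), np.int64(173)), (np.int64(144), np.int64(167), np.int64(173)), (np.int64(144), np.int64(165), np.int64(172)), (np.int64(145), np.int64(167), np.int64(174)), (np.int64(144), np.int64(166), np.int64(173)), (np.int64(166), np.int64(144), np.int64(152)), (np.int64(179), np.int64(128), np.int64(138)), (np.int64(179), np.int64(128), np.int64(138)), (np.int64(179), np.int64(128), np.int64(138)), (np.int64(179), np.int64(128), np.int64(138)), (np.int64(178), np.int64(128), np.int64(137))]
```

View pics/w1c.png

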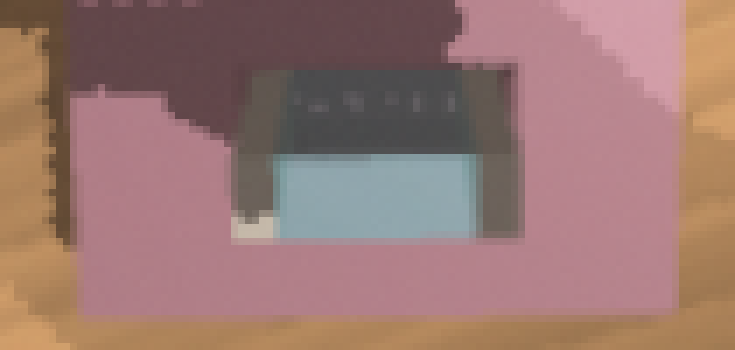

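```bash
python3 - <<'E'
from h import *
c={'fx':309.70691628693146,'fy':309.70691628693146,'cx':322.3506144677465,'cy':200.17466890300585,'origin':[0.49518594,0.26229802,0.37954404],'attitude':[-0.10842529,-0.07235644,0.54816303,0.82615119]}
p=toplane(c,[[323.4,198.1],[303,198.1],[343.9,198.1]],.09,True); print(p.round(4))
xy=p[0,:2]; yaw=np.deg2rad(67.5)
arm.move_pose([*xy,.13],down(yaw)); arm.hold(.3)
print(status.read_ee_pos()-[*xy,.13])
print(arm.move_straight([*xy,.047],feed=.1,f_stop=8)); arm.hold(.2)
print(status.read_ee_pos()-[*xy,.047],status.read_contact_force(),status.read_clock())
c=imaging.get_calibration("wrist"); im=imaging.grab_frame("wrist"); np.save("w2.npy",im)
cv2.imwrite("pics/w2.png",im[:,:,::-1])
E
```

```text
[[0.5651 0.2341 0.09  ]
 [0.5575 0.2159 0.09  ]
 [0.5728 0.2524 0.09  ]]
[0.00070328 0.00031031 0.00147749]
False
[0.00028594 0.00019276 0.00056265] [-0.46436833  0.26350179  0.17443932] 5.0417
```

View pics/w2.png

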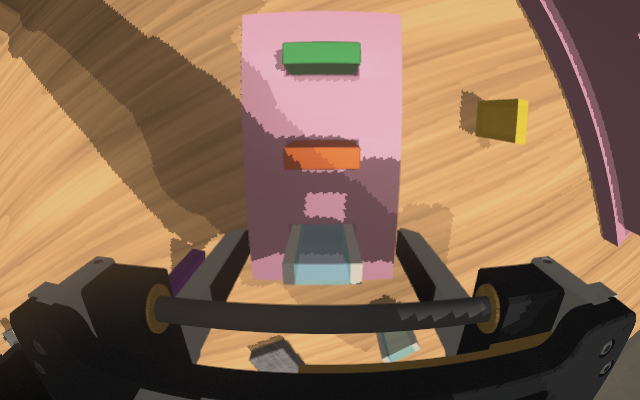

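The fingers straddle the block evenly: inner edges at about 248 and 398 px, block top at 282–362. Clamping gently, then lifting.

```bash
python3 - <<'E'
from h import *
jaws.clamp(f_grip=15); arm.hold(.2)
print(status.read_width(),status.read_contact_force().round(2),status.read_wrist_torque().round(2))
p=status.read_ee_pos()
print(arm.move_straight([p[0],p[1],.057],feed=.03,f_stop=10),status.read_contact_force().round(2))
jaws.clamp(f_grip=25)
print(arm.move_straight([p[0],p[1],.25],feed=.12,f_stop=15)); arm.hold(.2)
print(status.read_ee_pos(),status.read_width(),status.read_contact_force().round(2),status.read_wrist_torque().round(2),status.read_clock())
for n in("scene","wrist"):
    cv2.imwrite(f"pics/l_{n}.png",imaging.grab_frame(n)[:,:,::-1])
# two-view gauge estimate via outline corners
c=imaging.get_calibration("scene")
for n in("scene","top"):
    if n=="top": imaging.grab_frame(n)
    c=imaging.get_calibration(n)
    for l,z in(("gauge",0),("light_path",.11)):
        for o in pinpoint(l,n)[:2]: print(n,l,round(o["score"],2),toplane(c,np.array(o["location"])*[640,400],z)[0].round(4))
E
python3 -c "
import cv2,numpy as np
a=cv2.imread('pics/l_wrist.png');b=cv2.imread('pics/l_scene.png')
cv2.imwrite('pics/l.png',np.hstack([cv2.resize(a[150:400,150:500],(400,286)),cv2.resize(b[50:300,150:500],(400,286))]))"
```

```text
0.04021566624689593 [ 1.15 -0.58  0.08] [-0.06  0.01  0.01]
False [-0.02  0.37 -0.22]
False
[0.56504718 0.23407103 0.24965171] 0.03962614234582524 [-0.44 -0.48  0.05] [-0.03  0.   -0.01] 8.825
scene gauge 0.83 [ 0.5998 -0.2047  0.    ]
scene light_path 0.91 [ 0.5862 -0.2115  0.11  ]
top gauge 0.82 [ 0.5897 -0.2121  0.    ]
top light_path 0.58 [ 0.5847 -0.2108  0.11  ]
```

View pics/l.png

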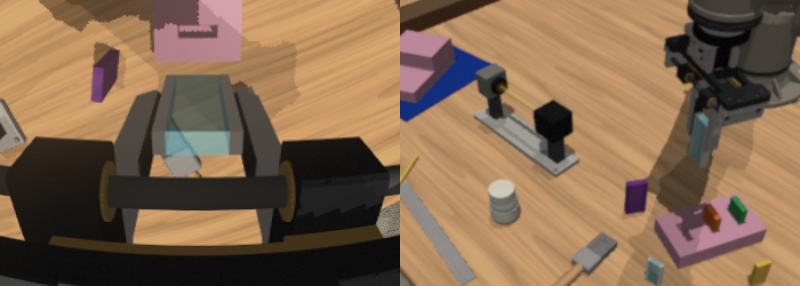

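The block is held upright by its white ends, clear of the rack, with green and orange still in their slots. Next I'll hover above the gauge and measure it with the wrist camera.

```bash
python3 - <<'E'
from h import *
yaw=np.deg2rad(1.1)
for y in(yaw,yaw+np.pi): print(arm.solve_ik([.585,-.211,.27],down(y)))
arm.move_pose([.585,-.211,.27],down(yaw)); arm.hold(.4)
print(status.read_width(),status.read_ee_pos(),status.read_joint_positions().round(2),status.read_clock())
c=imaging.get_calibration("wrist"); im=imaging.grab_frame("wrist"); np.save("w3.npy",im)
np.savez("w3c.npz",**c)
def box(o,hx,hy,z): return [[o[0]+sx*hx*np.cos(yaw)-sy*hy*np.sin(yaw),o[1]+sx*hx*np.sin(yaw)+sy*hy*np.cos(yaw),z] for sx,sy in((1,1),(1,-1),(-1,-1),(-1,1))]
v=im[:,:,::-1].copy()
for hx,hy,z,col in((.035,.145,.012,(0,0,255)),(.028,.084,.138,(0,255,0))):
    q=np.vstack([np.linspace(a,b,20) for a,b in zip(box((.585,-.211),hx,hy,z),np.roll(box((.585,-.211),hx,hy,z),-1,0))])
    for x,y in project(c,q,True): cv2.circle(v,(int(round(x)),int(round(y))),0,col,-1)
    print(project(c,box((.585,-.211),hx,hy,z),True).round(1))
cv2.imwrite("pics/w3.png",cv2.resize(v,(800,500)))
E
```

```text
[-0.3120672   0.34763214  0.72553498  1.68534366 -0.24479773  1.20181874
  0.49203132]
[-0.58748666  0.54240333  1.21766693  1.69750756 -0.52978821  1.28145388
 -2.37991032]
0.039639496554031615 [ 0.58503602 -0.21079887  0.26997367] [-0.31  0.35  0.73  1.69 -0.24  1.2   0.49] 11.2083
[[347.8  70.4]
 [344.7 263.4]
 [300.2 263.3]
 [297.5  70.3]]
[[350.6 110.7]
 [347.2 265.3]
 [297.4 265.2]
 [294.4 110.6]]
```

View pics/w3.png

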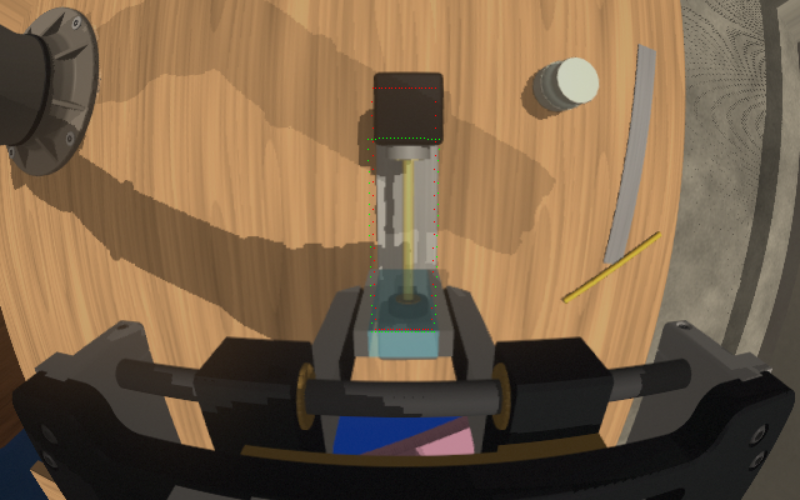

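The block is over the gauge. The beam shows at about x=408 (view px), between the lamp barrel at y≈158 and the receiver at about y=297. It lies a few px right of my prediction, so I'll fit the beam line at z=0.11.

```bash
python3 - <<'E'
from h import *
im=np.load("w3.npy"); c=dict(np.load("w3c.npz"))
g=im.astype(int); m=np.zeros(g.shape[:2],bool)
sat=np.minimum(g[:,:,0],g[:,:,1])-g[:,:,2]
m[122:214,316:340]=sat[122:214,316:340]>45
rows=[];
for r in range(122,214):
    xs=np.nonzero(m[r])[0]
    if len(xs)>3: rows.append((xs.mean(),r,len(xs)))
rows=np.array(rows); print(len(rows),rows[[0,1,2,len(rows)//2,-2,-1]].round(1))
P=toplane(c,rows[:,:2],.110,True)
a,b=np.polyfit(P[:,1],P[:,0],1); print("x at y=-.211",a*-.211+b,"slope",a,"yaw deg",-np.degrees(np.arctan(a)),"resid",np.std(P[:,0]-a*P[:,1]-b))
print("lamp end y",P[0],"recv end (approx)",toplane(c,[[326.4,237]],.11,True)[0])
# base edges
for r in (150,170,190): 
    print(r,[int(x) for x in np.nonzero(np.abs(np.diff(g[r,285:365].sum(1)-0))>60)[0]+285])
E
```

```text
86 [[327.  128.    7. ]
 [326.5 129.    8. ]
 [326.5 130.    8. ]
 [326.5 171.    8. ]
 [326.  212.    7. ]
 [326.  213.    7. ]]
x at y=-.211 0.5893809270502395 slope -0.018667069117123097 yaw deg 1.0694200713136792 resid 0.00020609238247835696
lamp end y [ 0.58862867 -0.14544651  0.11      ] recv end (approx) [ 0.59090743 -0.27161019  0.11      ]
150 [300, 301, 306, 307, 313]
170 [299, 301, 307, 308, 314, 315]
190 [300, 301, 307, 314, 315]
```

```bash
python3 - <<'E'
from h import *
arm.move_straight([.5888,-.210,.27],feed=.1)
print(arm.move_straight([.5888,-.210,.107],feed=.1,f_stop=10)); arm.hold(.5)
print(status.read_ee_pos(),status.read_width(),status.read_contact_force().round(2),status.read_clock())
cs=imaging.get_calibration("scene"); s=imaging.grab_frame("scene")
ct=imaging.get_calibration("top"); t=imaging.grab_frame("top")
cw=imaging.get_calibration("wrist"); w=imaging.grab_frame("wrist")
for n,c,f in(("scene",cs,0),("top",ct,0),("wrist",cw,1)):
    for l in("cell_center","light_path"):
        print(n,l,[(np.round(np.array(o["location"])*[640,400],1).tolist(),toplane(c,np.array(o["location"])*[640,400],.11,f)[0].round(4).tolist(),round(o["score"],2)) for o in pinpoint(l,n)[:2]])
a=cv2.resize(s[80:220,190:330],(400,400),interpolation=2); b=cv2.resize(w[90:310,210:430],(400,400),interpolation=2)
cv2.imwrite("pics/fin.png",np.hstack([a,b])[:,:,::-1])
E
```

```text
False
[ 0.58876826 -0.21001276  0.10700447] 0.039752087103015796 [-0.11  0.22 -1.98] 13.7917
scene cell_center [([357.6, 220.2], [0.6142, 0.1602, 0.11], 0.94), ([465.3, 286.5], [0.5963, 0.4032, 0.11], 0.85)]
scene light_path [([254.0, 133.1], [0.5796, -0.2185, 0.11], 0.78), ([242.4, 236.0], [0.8076, 0.0343, 0.11], 0.69)]
top cell_center [([311.1, 229.9], [0.5676, 0.1096, 0.11], 0.68), ([259.0, 195.1], [0.6514, 0.2314, 0.11], 0.66)]
top light_path [([446.8, 217.7], [0.5909, -0.2071, 0.11], 0.75)]
wrist cell_center [([324.6, 244.2], [0.5903, -0.2104, 0.11], 0.88)]
wrist light_path [([323.6, 240.2], [0.5896, -0.2077, 0.11], 0.87)]
```

View pics/fin.png

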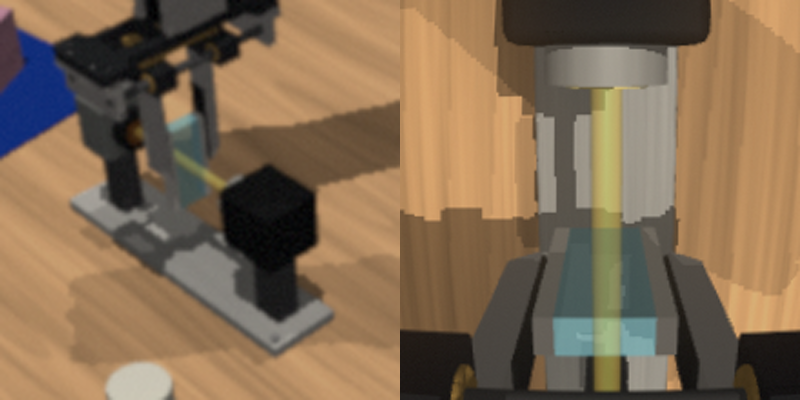

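The beam passes through the middle of the block: beam centre ≈607 px, block centre ≈605 px in the wrist crop. The wrist pinpoints agree within 3 mm. I'll recheck the small force reading and hand in.

```bash
python3 - <<'E'
from h import *
arm.hold(.5)
print(status.read_contact_force().round(2),status.read_width(),np.abs(status.read_qvel()).max(),status.read_ee_pos(),status.read_clock())
arm.job_done()
E
```

```text
[-0.43  0.3  -0.19] 0.039562146312620596 0.0017752080940358944 [ 0.5888263  -0.21001566  0.10702995] 14.7417
the job is handed in; nothing more can be done
```

I gripped the clear test block by its white side faces, slid it straight up out of the rack and handed the job in. It was still held upright in the gauge beam, at 14.7 s on the robot's clock. No verdict is reported, so this rests on my own checks.

**Last checks:**
- **Grip and rest:** the finger opening was 39.6 mm on a 40 mm block, the joints were practically still, and the outside force was about 0.5 N. An earlier reading of −2 N vertically had gone after the arm settled.
- **Position in the beam:** in the wrist picture the beam runs through the middle of the block, within about 2 mm sideways. The wrist camera's estimates of the block's middle and the beam's middle agreed within 3 mm.
- **Clearance:** the block's underside is about 70 mm above the bench, well above the 12 mm base. It was clear of the gauge in the last pictures.
- **Other things:** green and orange were still in their slots in the picture taken after the lift. I did not re-measure the samples, jar or brush afterwards, but nothing registered a collision.

**Checks that disagreed:**
- **Beam sideways position:** the scene camera's estimate of the beam middle was about 9 mm off, at x = 0.580 m. The top camera gave 0.591 m and the wrist beam fit 0.589 m, so I went with those.
- **Block's middle:** in the final pictures the scene and top networks picked look-alike blocks as the cell, so I did not use them for that.

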